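# Load a glazed test tile into the gloss-reading station

### The arm

A 6-joint arm with a two-finger parallel gripper is mounted at the origin on a cart in front of the work surface, level with it; the furniture and walls round the work are solid. World frame = base frame: x ahead of the robot, y to its left, z up, the work surface at z = 0. Lengths are in m, angles in rad, forces in N, time in s.
With the tool pointing down it reaches from about 0.375 to 0.9 m from the base axis. Payload 3.1 kg.
Tool frame: the origin (TCP) lies between the finger pads; the fingertips stand 11 mm ahead of it and the grasp point (between the pads) lies 8 mm behind it; z points along the fingers, y is the direction in which the jaws open and shut (so a half turn about z gives the same grasp; the last joint's range is limited). The gripper opens to 85 mm and grips with 20 to 120 N. Pads are 22 mm wide; open, the fingers measure 114 mm over their backs; the gripper's body (76 mm by 85 mm) begins 54 mm behind the grasp point. The pads swing forward as they close: fully open they stand 13 mm farther back than shut.
Start: joints at [-1.399, 0.527, 1.433, -0, 1.181, -0.178], TCP at [0.215, -0.587, 0.242] pointing down, gripper open.
Joint ranges: [-3.08, 3.08], [-0.75, 2.2], [0.22, 2.44], [-1.43, 4.57], [0, 2.65], [-2.85, 2.85]. Speed limits (rad/s): [2.79, 2.79, 3.14, 3.14, 3.14, 3.14].

### API

Orientations are given as a unit quaternion [x, y, z, w].
In Python, from station import manip gives the robot as it stands.
- The arm moves only by the tool move_arm, never from a script. Its argument "deltas" is a list of rows, each a list of 5 numbers: the shift along the tool's x, y, z in units of 40 cm (1.0 is 40 cm), then the turn about the tool's z in units of 0.5 rad (1.0 is 0.5 rad), then the opening in per cent of the stroke, from 0 (shut) to 100 (fully open). In form: [[x, y, z, twist, grip], ...]. A call has exactly 8 rows; each row is the pose to reach, as a shift and turn from the pose commanded when the call began, along the tool's axes at that moment; what a row does not reach only later rows make up. A row lasts 1/12 s, in which the tool goes at most 41.7 mm and 7.16 degrees, less where a joint would pass 70% of its speed; a pose out of reach is approached as far as the arm can. A call with a number of a shift or a turn outside -1 to 1 is refused whole. A call with a gripper value outside its range is refused whole. The fingers move at their own pace and stop on an object; "force" is the grip in N (left out, the last holds). Time passes only in rows, so rows that repeat a pose let the fingers close, or fill a call up. It gives the time, the measured TCP pose, the force and the opening at its end, in the units of the state.
- manip.sense(): the state, without advancing time (a new reading comes with each control period).
- manip.snapshot(name): name is "side" or "top" or "wrist"; returns (picture, depth): 384x512x3 uint8, red, green, blue; 384x512 float32, m along the optical axis (not along the pixel's ray), 0 where there is no reading.
- manip.get_calibration(name): a dict with "vfov" (degrees; the focal length in pixels is half the picture's height over the tangent of half this angle, whatever the lens; pixels are square), "cx", "cy" (the principal point, pixels), "pose" (4x4, takes a point from camera to world coordinates). Camera axes: x right, y down, z forward; pixel columns grow to the right and rows downward; lengths in m; the calibration is good to about 2 mm. The wrist camera is an equidistant fisheye: a pixel r from the principal point sees the ray r / f radians off the axis. A picture is of the moment at which its call begins: read the wrist's pose just before it. get_calibration takes no time and is no camera call; for the wrist camera it gives the pose at the moment of the call.
- manip.sign_off(): hands the job in, once; it reports no verdict.
The state is a dict: "t": time; "q": joint angles; "qd": joint speeds; "tau": joint torques, N m; "tcp_pos": TCP position; "tool_rot": TCP orientation; "force": force on the tool from outside, world axes, zero at the start; "ft_torque": the same for the moment, N m; "finger_gap": opening from 0.0 (shut) to 1.0 (fully open).
Only numpy, scipy, OpenCV 4.12 (cv2) and the standard library are available. Lean on these libraries where they do the work, as an engineer would, in place of code of your own. Each camera call takes 0.05 s, during which the arm holds its last target.

### The job

Load the glazed test tile for a gloss reading: turn it square so that its long far edge lies flush against the row of locating pins, slide it along them into the slot of the reading head until you feel it come up solid against the stop hidden inside, without forcing the stop, and then swing the hold-down arm over so that it rests on the tile. Leave the other things on the bench where they stand.

Things in the scene. Friction and masses are not known exactly. Their poses are not given: they have to be found in the camera images.
- reading_stage: Fixed gloss-reading station: aluminium bed on feet, upper face 18 mm above the bench. Origin on the bench; x points across the bed away from the robot, y left along the pins towards the head, z up. Bed: x -85..80, y -125..165 mm. White reading head: x -66..66, y 72..160, top 78 mm above the bench. A tile flush on the pins has its far long edge at x = 30 mm, so its centre at x = 0.
- pin_left (a point): Left locating pin, steel, 10 mm thick, rising 16 mm above the bed. The point is on its axis at bed height; stage frame x 35, y 22 mm.
- pin_middle (a point): Middle locating pin, same size. The point is on its axis at bed height; stage frame x 35, y -28 mm.
- pin_right (a point): Right locating pin, same size. The point is on its axis at bed height; stage frame x 35, y -70 mm. A tile that is home has slid off this pin and lies on the other two.
- slot_mouth (a point): Middle of the mouth of the head's slot, at bed height, in its right-hand face (stage frame x 0, y 72 mm). The slot is 18 mm high above the bed and 62 mm deep along the stage's +y; across the stage's x it is 92 mm wide at the mouth and narrows over the first 10 mm to 80 mm.
- tile: Loose glazed ceramic tile 60 x 150 x 12 mm, about 0.26 kg, white with a dark grey glazed top, lying askew on the bed short of the pins, its right-hand end nearer the robot. Origin in the centre of its underside; x across its width (far side +x), y along its length (the +y end goes into the head), z up.
- end_stop: Stop of the head; origin fixed, at its adjusting screw on the head's left end (stage 0, 160, 24 mm). What stops the tile is a plunger in the slot, out of sight: its tip is set anywhere 8 to 40 mm behind the mouth and must be felt. A weak spring lets it give 4 mm (under 1 N), then it is solid: the tile is home there. 25 N damages it. Sliding the tile on the bed takes 1 to 4 N.
- hold_down (a joint): Angle of the hold-down arm (rad). 1.7 to 1.9: open, leaning back past upright, resting by its weight; 0: level, its pad on the tile. Hinge axis along the stage's y, 44 mm above the bench at stage x 62, y -3 mm, beyond the pins. The arm (12 mm wide, 0.2 kg) swings towards the robot and down between the pins; once past upright (pi/2) it falls slowly by itself.
- hold_down_bar (a point): Centre of the black round bar (16 mm thick, 36 mm long, lying along the stage's y) at the end of the hold-down arm, 78 mm from its hinge.
- beaker_glass: Bystander: graduated beaker 62 x 69 x 80 mm standing to the left. Origin in the centre of its underside.
- slide_box: Bystander: green slide box 68 x 96 x 34 mm at the front left. Origin in the centre of its underside.
- petri_a: Bystander: petri dish, 61 mm wide and 15 mm high, in front of the station. Origin in the centre of its underside.
- drop_bottle: Bystander: small brown bottle, 40 mm wide and 78 mm high, beyond the station. Origin in the centre of its underside.
- tweezers: Bystander: steel tweezers 136 x 16 x 9 mm lying flat in front of the station. Origin in the centre of the underside.

How it is judged:
By the outcome, as a careful person would: the job done as asked, in the order asked, and still so for the second after the job is handed in, with the robot touching nothing.
It also fails if it takes over 64 s, if anything falls off the work surface, if the arm or the gripper's body presses on something with over 40 N, if the wrist force passes 120 N, or if a joint passes its speed limit or range.

## Working session

There is one attempt and no reset: what is moved stays moved. The work goes in short steps, Python scripts to look and compute and a tool call to move; the robot and the scene stay as the last step left them, time stands still between calls to the robot, and variables do not carry over. Pictures are saved under pics/ and viewed, and the job is handed in when it is done.

Besides the shell and the picture viewer there is one more tool, called after "Call:" as name(argument=value, ...) on one line, values as JSON. move_arm: Moves the arm, as the interface text tells. Its arguments: {"type":"object","properties":{"deltas":{"type":"array","items":{"type":"array","items":{"type":"number"}}},"force":{"type":"number"}},"required":["deltas"]}

```bash
mkdir -p pics; ls; python3 - <<'E'
from station import manip
import cv2,numpy as np
s=manip.sense();print({k:np.round(v,4).tolist() for k,v in s.items()})
for n in("side","top","wrist"):
    c=manip.get_calibration(n);print(n,c["vfov"],c["cx"],c["cy"],np.round(c["pose"],4).tolist())
    im,d=manip.snapshot(n);np.savez(f"pics/{n}0.npz",im=im,d=d,pose=c["pose"],v=c["vfov"],c=(c["cx"],c["cy"]))
    cv2.imwrite(f"pics/{n}0.png",im[:,:,::-1])
E
```

```text
pics
{'t': 0.0, 'q': [-1.3985, 0.5285, 1.4339, -0.0, 1.1815, -0.1785], 'qd': [-0.0007, 0.0001, 0.0007, -0.0015, -0.0001, 0.0005], 'tau': [-0.0008, -44.2354, -17.8025, -0.0001, 0.0083, 0.0], 'tcp_pos': [0.2147, -0.5862, 0.2413], 'tool_rot': [0.9847, 0.1745, 0.0, -0.0011], 'force': [0.0804, 0.5375, -0.0237], 'ft_torque': [0.0435, -0.0354, 0.003], 'finger_gap': 0.9981}
side 49.56551416378317 258.02874762024993 196.01573598664856 [[-0.997, -0.0371, 0.0682, 0.4648], [-0.0775, 0.5169, -0.8526, 1.1445], [-0.0036, -0.8553, -0.5182, 0.6653], [0.0, 0.0, 0.0, 1.0]]
top 52.951247212323764 255.09043255434435 193.068399285401 [[-0.0228, -0.9988, 0.0424, 0.5208], [-0.9996, 0.0221, -0.0173, 0.1593], [0.0163, -0.0428, -0.9989, 0.9264], [0.0, 0.0, 0.0, 1.0]]
wrist 65.70646984690485 260.0878357730605 191.16410472317335 [[0.344, -0.892, -0.2934, 0.2901], [-0.939, -0.3274, -0.1056, -0.5591], [-0.0018, 0.3118, -0.9502, 0.3737], [0.0, 0.0, 0.0, 1.0]]
```

View pics/top0.png

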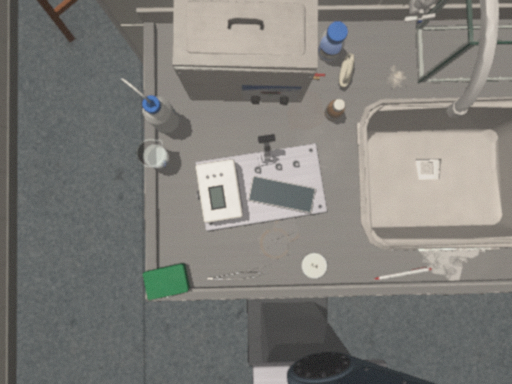

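View pics/side0.png

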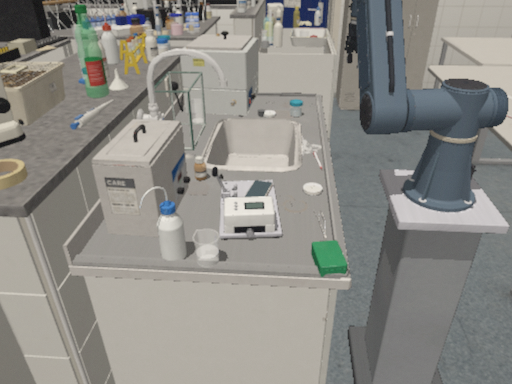

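```bash
cat > h.py <<'E'
import numpy as np,cv2
def ray(c,u,v,name):
    h=384;f=h/2/np.tan(np.radians(c["vfov"])/2)
    u=np.asarray(u,float);v=np.asarray(v,float)
    x=(u-c["cx"])/f;y=(v-c["cy"])/f
    if name=="wrist":
        r=np.hypot(x,y);k=np.where(r>1e-9,np.sin(r)/np.maximum(r,1e-9),1);d=np.stack([x*k,y*k,np.cos(r)],-1)
    else: d=np.stack([x,y,np.ones_like(x)],-1)
    return c["pose"][:3,3],d@c["pose"][:3,:3].T
def onz(c,u,v,z,name):
    o,d=ray(c,u,v,name);t=(z-o[2])/d[...,2];return o+t[...,None]*d
def proj(c,P,name):
    h=384;f=h/2/np.tan(np.radians(c["vfov"])/2)
    p=(np.asarray(P)-c["pose"][:3,3])@c["pose"][:3,:3]
    if name=="wrist":
        rr=np.hypot(p[...,0],p[...,1]);th=np.arctan2(rr,p[...,2]);k=th/np.maximum(rr,1e-9)
        return np.stack([c["cx"]+f*k*p[...,0],c["cy"]+f*k*p[...,1]],-1)
    return np.stack([c["cx"]+f*p[...,0]/p[...,2],c["cy"]+f*p[...,1]/p[...,2]],-1)
def load(n):
    z=np.load(n);return z["im"],z["d"],dict(vfov=float(z["v"]),cx=z["c"][0],cy=z["c"][1],pose=z["pose"])
E
python3 - <<'E'
from h import *
im,d,c=load("pics/top0.npz")
cr=im[120:240,180:340,::-1];cv2.imwrite("pics/crop0.png",cv2.resize(cr,None,fx=5,fy=5,interpolation=cv2.INTER_CUBIC))
E
```

```text
(no output)
```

View pics/crop0.png

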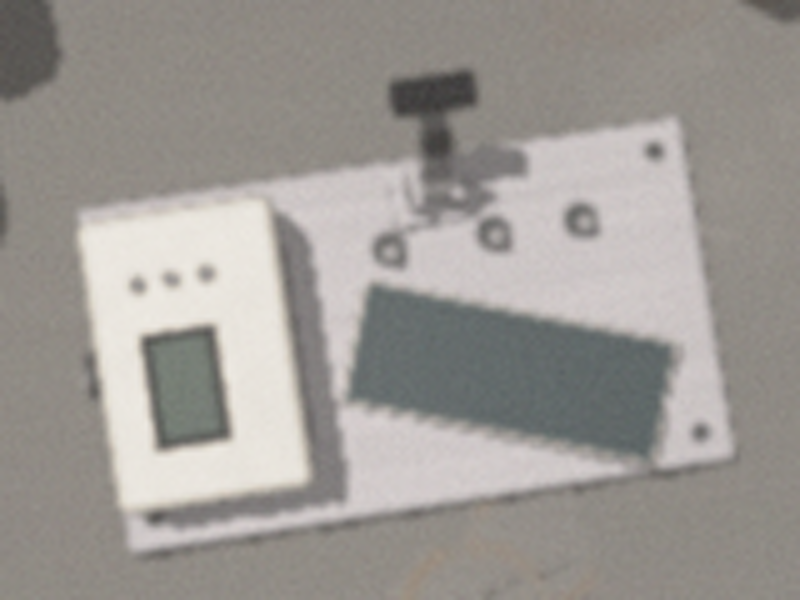

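View pics/wrist0.png

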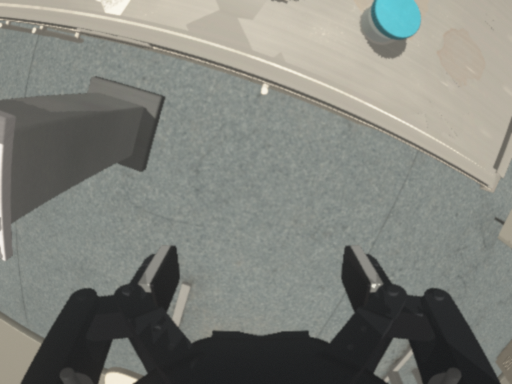

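```bash
python3 - <<'E'
from h import *
im,d,c=load("pics/top0.npz")
def P(pts,z):
    p=np.array(pts)/5-0.4; return onz(c,p[:,0]+180,p[:,1]+120,z,"top")
bed=P([(80,213),(678,120),(735,458),(132,550)],.018)
print("bed",bed.round(4))
def frame(p,loc):
    loc=np.array(loc);A=p[:,:2];ca=A.mean(0);cl=loc.mean(0)
    H=(loc-cl).T@(A-ca);th=np.arctan2(H[0,1]-H[1,0],H[0,0]+H[1,1])
    R=np.array([[np.cos(th),-np.sin(th)],[np.sin(th),np.cos(th)]])
    t=ca-R@cl;print("th",th,"t",t,"res",(A-(loc@R.T+t)).round(4).tolist());return R,t,th
R,t,th=frame(bed,[(.080,.165),(.080,-.125),(-.085,-.125),(-.085,.165)])
head=P([(78,227),(268,199),(312,485),(120,512)],.078)
frame(head,[(.066,.160),(.066,.072),(-.066,.072),(-.066,.160)])
pins=P([(391,250),(495,235),(582,220)],.030)
frame(pins,[(.035,.022),(.035,-.028),(.035,-.070)])
print((pins[:,:2]-t)@R)
# tile mask
cr=cv2.GaussianBlur(im,(3,3),0).astype(int);m=((cr.sum(2)<360)).astype(np.uint8)
m[:, :245]=0;m[:, 325:]=0;m[:172]=0;m[216:]=0
cs,_=cv2.findContours(m,0,1);k=max(cs,key=cv2.contourArea);w=onz(c,k[:,0,0],k[:,0,1],.030,"top")
r=cv2.minAreaRect((w[:,:2]*1000).astype(np.float32));print(r)
tl=P([(370,284),(680,346),(655,460),(350,400)],.030)
frame(tl,[(.03,.075),(.03,-.075),(-.03,-.075),(-.03,.075)])
print("tile corners in stage",((tl[:,:2]-t)@R).round(4).tolist())
b=P([(433,92)],.12);print("bar",(b[:,:2]-t)@R)
# depth check
for u,v in((219,190),(285,195),(310,170)): print(u,v,d[v,u],0.9264-d[v,u])
for nm,pt,z in(("petri",(314,266),.01),("beaker",(153,156),.04),("bottle",(337,107),.07),):
  print(nm,onz(c,np.array([pt[0]]),np.array([pt[1]]),z,"top"))
E
```

```text
bed [[ 0.6354  0.2824  0.018 ]
 [ 0.6739 -0.002   0.018 ]
 [ 0.5128 -0.0243  0.018 ]
 [ 0.4762  0.2606  0.018 ]]
th 0.1324827787996546 t [0.57971431 0.10968988] res [[-0.0018, -0.0014], [-0.0016, 0.0016], [0.0008, 0.0012], [0.0026, -0.0014]]
th 0.12758857653760172 t [0.57866831 0.10993658] res [[-0.0021, -0.0018], [-0.0026, 0.0015], [0.0017, 0.0016], [0.003, -0.0013]]
th 0.13476991214082815 t [0.5815251  0.11047985] res [[0.0003, -0.0008], [-0.0004, 0.0], [0.0001, 0.0007]]
[[ 0.03703838  0.02184188]
 [ 0.03655181 -0.02729483]
 [ 0.03728116 -0.06867513]]
((554.7239990234375, 81.62531280517578), (141.11961364746094, 52.198997497558594), 77.67216491699219)
th -0.2181366588988639 t [0.5550898  0.08029749] res [[-0.0028, -0.0006], [-0.0024, 0.0017], [0.0033, 0.002], [0.0019, -0.0031]]
tile corners in stage [[0.0228, 0.034], [-0.0281, -0.1046], [-0.0787, -0.0845], [-0.0292, 0.0515]]
bar [[ 0.09144037 -0.00248886]]
219 190 0.8452787 0.081121325
285 195 0.8955384 0.030861616
310 170 0.91524273 0.011157274
petri [[0.3839498  0.00801174 0.01      ]]
beaker [[0.64899277 0.37693833 0.04      ]]
bottle [[ 0.74715018 -0.04446024  0.07      ]]
```

```bash
cat >> h.py <<'E'
from scipy.spatial.transform import Rotation as Ro
TH=.132;O=np.array([.580,.110])
def s2w(x,y): 
    c,s=np.cos(TH),np.sin(TH);return O+np.array([c*x-s*y,s*x+c*y])
def w2s(p):
    c,s=np.cos(TH),np.sin(TH);d=np.asarray(p)[:2]-O;return np.array([c*d[0]+s*d[1],-s*d[0]+c*d[1]])
def where():
    from station import manip
    s=manip.sense();R=Ro.from_quat(s["tool_rot"]).as_matrix();a=np.arctan2(R[1,0],R[0,0])
    f=s["force"];c,sn=np.cos(TH),np.sin(TH)
    print("t",round(s["t"],2),"stage",(w2s(s["tcp_pos"])*1000).round(1),"z",round(s["tcp_pos"][2]*1000,1),"ang-TH",round(a-TH,4),"Fstage",np.round([c*f[0]+sn*f[1],-sn*f[0]+c*f[1],f[2]],2),"gap",round(s["finger_gap"],3),"tilt",R[:,2].round(3),"q6",s["q"][5].round(2))
    return s,R,a
def go(x,y,z,ang):
    """stage mm target + tool x angle relative to stage"""
    s,R,a=where();t=np.r_[s2w(x/1000,y/1000),z/1000]
    d=R.T@(t-s["tcp_pos"]);tw=a-(TH+ang);tw=(tw+np.pi)%(2*np.pi)-np.pi
    print("units",(d/.4).round(4),"twist",round(tw/.5,4))
E
python3 - <<'E'
from h import *
go(-125,-24,120,0)
im,d,c=load("pics/top0.npz")
# heights beyond station
vs,us=np.mgrid[20:150:1,230:345:1];f=192/np.tan(np.radians(c["vfov"])/2)
D=d[vs,us];cam=np.stack([(us-c["cx"])/f*D,(vs-c["cy"])/f*D,D],-1);W=cam@c["pose"][:3,:3].T+c["pose"][:3,3]
for u in (240,255,270,284,300):
    j=u-230;print(u,[(int(v),*W[v-20,j].round(3).tolist()) for v in range(76,130,5)])
E
```

```text
t 0.15 stage [-453.8 -642.3] z 241.5 ang-TH 0.2187 Fstage [ 0.74  0.65 -1.06] gap 1.0 tilt [-0.     0.002 -1.   ] q6 -0.18
units [ 1.1377 -1.3299  0.3064] twist 0.4375
240 [(76, 0.779, 0.171, 0.19), (81, 0.78, 0.171, 0.159), (86, 0.78, 0.172, 0.127), (91, 0.78, 0.173, 0.094), (96, 0.78, 0.174, 0.056), (101, 0.78, 0.175, 0.018), (106, 0.773, 0.175, -0.002), (111, 0.761, 0.175, -0.002), (116, 0.748, 0.176, -0.001), (121, 0.736, 0.176, -0.001), (126, 0.723, 0.176, 0.001)]
255 [(76, 0.779, 0.142, 0.191), (81, 0.779, 0.141, 0.162), (86, 0.778, 0.141, 0.134), (91, 0.778, 0.14, 0.1), (96, 0.774, 0.14, 0.074), (101, 0.763, 0.14, 0.072), (106, 0.772, 0.139, -0.001), (111, 0.759, 0.139, 0.001), (116, 0.747, 0.139, 0.0), (121, 0.735, 0.139, -0.001), (126, 0.723, 0.14, -0.001)]
270 [(76, 0.776, 0.113, 0.197), (81, 0.777, 0.111, 0.167), (86, 0.776, 0.11, 0.136), (91, 0.777, 0.108, 0.101), (96, 0.776, 0.106, 0.066), (101, 0.777, 0.103, 0.021), (106, 0.771, 0.102, 0.001), (111, 0.759, 0.103, -0.0), (116, 0.747, 0.103, 0.0), (121, 0.734, 0.103, 0.001), (126, 0.722, 0.103, -0.002)]
284 [(76, 0.776, 0.086, 0.195), (81, 0.776, 0.083, 0.167), (86, 0.775, 0.081, 0.139), (91, 0.775, 0.078, 0.104), (96, 0.774, 0.075, 0.071), (101, 0.762, 0.075, 0.074), (106, 0.771, 0.068, -0.004), (111, 0.758, 0.068, 0.0), (116, 0.746, 0.069, 0.001), (121, 0.734, 0.069, -0.001), (126, 0.722, 0.069, -0.003)]
300 [(76, 0.775, 0.055, 0.197), (81, 0.775, 0.052, 0.169), (86, 0.775, 0.047, 0.138), (91, 0.774, 0.043, 0.106), (96, 0.775, 0.038, 0.067), (101, 0.774, 0.033, 0.029), (106, 0.77, 0.029, 0.001), (111, 0.756, 0.03, 0.004), (116, 0.745, 0.03, 0.003), (121, 0.733, 0.03, -0.0), (126, 0.72, 0.031, 0.001)]
```

Call:
move_arm(deltas=[[0.06,-0.07,0,0,100],[0.12,-0.14,0,0,100],[0.18,-0.21,0,0,100],[0.24,-0.28,0,0,100],[0.3,-0.35,0,0,100],[0.36,-0.42,0,0,100],[0.42,-0.49,0,0,100],[0.48,-0.56,0,0,100]])

```text
t: 0.82
tcp_pos: [0.3183, -0.3088, 0.2422]
tool_rot: [0.985, 0.174, 0.0, -0.0]
force: [1.7, 0.7, 0.1]
finger_gap: 0.998
```

Call:
move_arm(deltas=[[0.06,-0.07,0.02,0,100],[0.12,-0.14,0.04,0,100],[0.18,-0.21,0.06,0,100],[0.24,-0.28,0.08,0,100],[0.3,-0.35,0.1,0,100],[0.36,-0.42,0.12,0.1,100],[0.42,-0.49,0.14,0.2,100],[0.48,-0.56,0.16,0.3,100]])

```text
t: 1.48
tcp_pos: [0.4218, -0.0325, 0.178]
tool_rot: [0.995, 0.099, 0.0, 0.0]
force: [0.4, -0.3, 0.1]
finger_gap: 1.003
```

```bash
python3 -c "
from h import *
go(-125,-24,60,0)"
```

```text
t 1.48 stage [-175.6 -120.4] z 178.0 ang-TH 0.0661 Fstage [ 0.32 -0.35  0.15] gap 1.003 tilt [ 0. -0. -1.] q6 1.03
units [ 0.1421 -0.2322  0.295 ] twist 0.1322
```

Call:
move_arm(deltas=[[0.05,-0.08,0.03,0.06,100],[0.1,-0.16,0.08,0.132,100],[0.142,-0.232,0.14,0.132,100],[0.142,-0.232,0.2,0.132,100],[0.142,-0.232,0.25,0.132,100],[0.142,-0.232,0.28,0.132,100],[0.142,-0.232,0.295,0.132,100],[0.142,-0.232,0.295,0.132,100]])

```text
t: 2.15
tcp_pos: [0.4579, 0.0682, 0.0591]
tool_rot: [0.998, 0.067, -0.001, -0.0]
force: [-0.1, 0.1, 0.3]
finger_gap: 0.998
```

```bash
cat >> h.py <<'E'
def snap(n,name):
    from station import manip
    c=manip.get_calibration(n);im,d=manip.snapshot(n)
    np.savez(f"pics/{name}.npz",im=im,d=d,pose=c["pose"],v=c["vfov"],c=(c["cx"],c["cy"]));cv2.imwrite(f"pics/{name}.png",im[:,:,::-1])
    return im,d,c
E
python3 -c "
from h import *
where();snap('wrist','w1')"
```

```text
t 2.15 stage [-126.6  -25.4] z 59.1 ang-TH 0.0029 Fstage [-0.07  0.08  0.26] gap 0.998 tilt [-0.003  0.    -1.   ] q6 1.34
```

View pics/w1.png

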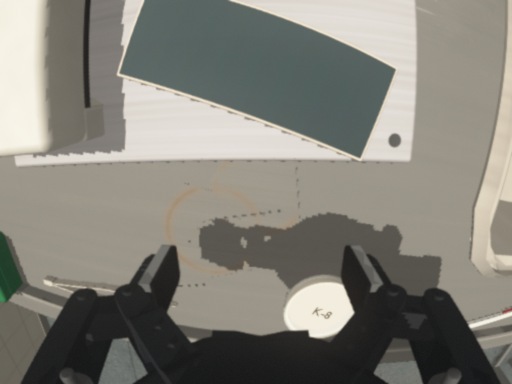

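```bash
python3 - <<'E'
from h import *
im,d,c=load("pics/w1.npz")
def S(p,z): 
    p=np.array(p,float);w=onz(c,p[:,0],p[:,1],z,"wrist");return np.array([w2s(x)*1000 for x in w]).round(1).tolist()
print("tile corners",S([(119,73),(395,70),(361,159)],.030))
print("bed near edge",S([(20,163),(100,160),(250,160),(411,161)],.018))
print("bed right edge",S([(416,10),(413,100)],.018))
print("foot screw",S([(395,140)],.018))
E
```

```text
tile corners [[-28.6, 55.3], [-26.8, -101.6], [-79.7, -83.4]]
bed near edge [[-81.2, 158.7], [-82.1, 80.0], [-83.8, -19.4], [-82.3, -123.6]]
bed right edge [[16.8, -123.0], [-42.9, -121.0]]
foot screw [[-69.2, -110.0]]
```

```bash
python3 - <<'E'
from h import *
from station import manip
im,d,c=load("pics/w1.npz")
v,u=np.mgrid[240:300,130:185]
o,r=ray(c,u,v,"wrist");D=d[v,u]
# depth along optical axis: scale ray so cam z = D
zc=r@c["pose"][:3,2];P=o+r*(D/zc)[...,None]
s,R,a=where();T=(P-s["tcp_pos"])@R
m=(D>0)&(np.abs(T).max(-1)<.09)
q=T[m]*1000;print(m.sum(),"max z",np.percentile(q[:,2],[50,95,99,100]).round(1))
i=q[:,2]>np.percentile(q[:,2],97);print(q[i].min(0).round(1),q[i].max(0).round(1))
E
```

```text
t 2.2 stage [-126.   -25.7] z 60.0 ang-TH 0.0026 Fstage [ 0.67 -0.2   0.45] gap 1.0 tilt [-0.001  0.    -1.   ] q6 1.34
2842 max z [-19.3  60.1  60.7  61.4]
[-79.1 -89.8  60.3] [-22.4 -59.5  61.4]
```

```bash
python3 - <<'E'
from h import *
im,d,c=load("pics/w1.npz")
from station import manip
for (u0,u1) in((130,185),(335,390)):
    v,u=np.mgrid[235:300,u0:u1]
    o,r=ray(c,u,v,"wrist");D=d[v,u]
    zc=r@c["pose"][:3,2];P=o+r*(D/zc)[...,None]
    s=manip.sense();R=Ro.from_quat(s["tool_rot"]).as_matrix();T=(P-s["tcp_pos"])@R*1000
    m=(D>0)&(T[...,2]<30)
    q=T[m];uu=u[m];vv=v[m];print(len(q),np.percentile(q[:,2],[50,90,95,99,100]).round(1))
    for k in np.argsort(-q[:,2])[:40:6]: print(uu[k],vv[k],q[k].round(1))
E
```

```text
2095 [-26.   -9.6  -7.   -3.2  -1.8]
177 255 [  2.4 -43.1  -1.8]
177 257 [  1.7 -42.9  -2.7]
179 269 [ -5.6 -42.7  -2.9]
177 260 [  0.1 -43.   -3.1]
179 271 [ -6.4 -42.7  -3.5]
178 267 [ -3.7 -42.8  -3.9]
175 251 [  6.1 -43.1  -4.1]
2078 [-25.9  -9.4  -6.8  -3.5  -1.7]
342 267 [-5.1 43.2 -1.7]
343 255 [ 2.9 42.5 -2.5]
344 253 [ 4.2 42.8 -2.7]
343 262 [-0.9 42.8 -3.3]
345 248 [ 7.6 42.7 -3.5]
345 249 [ 7.1 42.7 -3.7]
343 266 [-2.9 42.8 -4.1]
```

Call:
move_arm(deltas=[[0,0,0.03,0,100],[0.01,0,0.06,0.005,100],[0.02,0,0.085,0.005,100],[0.035,0,0.1,0.005,100],[0.05,0,0.1,0.005,100],[0.065,0,0.1,0.005,100],[0.08,0,0.1,0.005,100],[0.085,0,0.1,0.005,100]])

```text
t: 2.87
tcp_pos: [0.4945, 0.0726, 0.021]
tool_rot: [0.998, 0.066, 0.002, 0.0]
force: [0.1, 0.3, 0.6]
finger_gap: 0.998
```

Call:
move_arm(deltas=[[0.01,0,0,0,100],[0.02,0,0,0,100],[0.03,0,0,0,100],[0.04,0,0,0,100],[0.05,0,0,0,100],[0.06,0,0,0,100],[0.07,0,0,0,100],[0.08,0,0,0,100]])

```text
t: 3.53
tcp_pos: [0.5244, 0.0769, 0.0203]
tool_rot: [0.998, 0.066, -0.0, 0.0]
force: [-1.7, -1.3, -0.2]
finger_gap: 0.999
```

```bash
python3 -c "
from h import *
where();snap('wrist','w2')"
```

```text
t 3.53 stage [-59.5 -25.5] z 20.3 ang-TH 0.0003 Fstage [-1.82 -1.1  -0.17] gap 0.999 tilt [-0. -0. -1.] q6 1.37
```

View pics/w2.png

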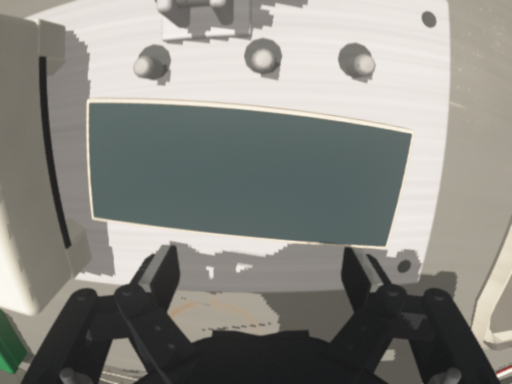

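Call:
move_arm(deltas=[[0.005,0,0,0,100],[0.01,0,0,0,100],[0.015,0,0,0,100],[0.02,0,0,0,100],[0.025,0,0,0,100],[0.03,0,0,0,100],[0.035,0,0,0,100],[0.0375,0,0,0,100]])

```text
t: 4.25
tcp_pos: [0.5388, 0.0789, 0.0203]
tool_rot: [0.998, 0.066, -0.0, -0.0]
force: [-2.1, -0.4, 0.4]
finger_gap: 0.997
```

```bash
python3 -c "
from h import *
where();snap('wrist','w3')"
```

```text
t 4.25 stage [-44.9 -25.4] z 20.3 ang-TH 0.0006 Fstage [-2.11 -0.1   0.43] gap 0.997 tilt [-0.001  0.    -1.   ] q6 1.38
```

View pics/w3.png

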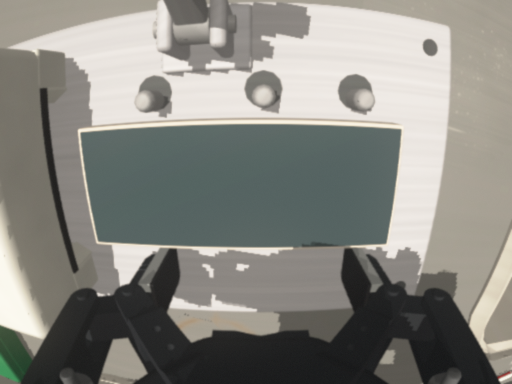

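Call:
move_arm(deltas=[[0.001,0,0,0,100],[0.002,0,0,0,100],[0.003,0,0,0,100],[0.004,0,0,0,100],[0.005,0,0,0,100],[0.006,0,0,0,100],[0.007,0,0,0,100],[0.0075,0,0,0,100]])

```text
t: 4.97
tcp_pos: [0.542, 0.0792, 0.0203]
tool_rot: [0.998, 0.066, 0.0, 0.0]
force: [-1.2, 0.5, -0.0]
finger_gap: 0.998
```

```bash
python3 -c "
from h import *
where()"
```

```text
t 4.97 stage [-41.7 -25.5] z 20.3 ang-TH 0.0002 Fstage [-1.08  0.67 -0.05] gap 0.998 tilt [ 0.  0. -1.] q6 1.38
```

Call:
move_arm(deltas=[[0.001,0,0,0,100],[0.002,0,0,0,100],[0.003,0,0,0,100],[0.004,0,0,0,100],[0.005,0,0,0,100],[0.005,0,0,0,100],[0.005,0,0,0,100],[0.005,0,0,0,100]])

```text
t: 5.63
tcp_pos: [0.5433, 0.0794, 0.0203]
tool_rot: [0.998, 0.066, -0.001, -0.0]
force: [-3.6, -1.0, 1.4]
finger_gap: 1.002
```

```bash
python3 -c "
from h import *
where();snap('wrist','w4')"
```

```text
t 5.63 stage [-40.4 -25.5] z 20.3 ang-TH 0.0004 Fstage [-3.69 -0.54  1.41] gap 1.002 tilt [-0.001 -0.    -1.   ] q6 1.38
```

View pics/w4.png

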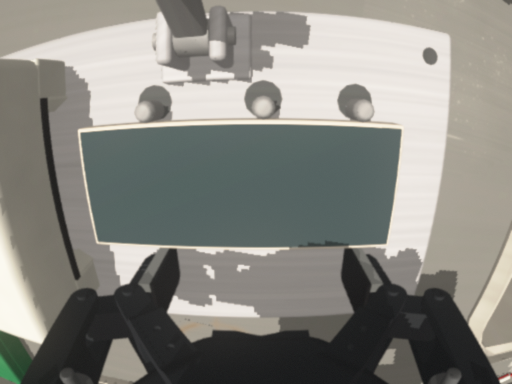

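Call:
move_arm(deltas=[[0.001,0,0,0,100],[0.002,0,0,0,100],[0.003,0,0,0,100],[0.003,0,0,0,100],[0.003,0,0,0,100],[0.003,0,0,0,100],[0.003,0,0,0,100],[0.003,0,0,0,100]])

```text
t: 6.35
tcp_pos: [0.5433, 0.0794, 0.0203]
tool_rot: [0.998, 0.066, -0.002, -0.0]
force: [-6.2, -1.6, 2.6]
finger_gap: 0.998
```

```bash
python3 -c "
from h import *
where()"
```

```text
t 6.35 stage [-40.4 -25.5] z 20.3 ang-TH 0.0006 Fstage [-6.37 -0.8   2.64] gap 0.998 tilt [-0.004 -0.    -1.   ] q6 1.38
```

Call:
move_arm(deltas=[[0.001,0,0,0,100],[0.002,0,0,0,100],[0.003,0,0,0,100],[0.003,0,0,0,100],[0.003,0,0,0,100],[0.003,0,0,0,100],[0.003,0,0,0,100],[0.003,0,0,0,100]])

```text
t: 7.02
tcp_pos: [0.5434, 0.0795, 0.0202]
tool_rot: [0.998, 0.066, -0.003, -0.0]
force: [-8.0, -4.9, 6.2]
finger_gap: 0.999
```

```bash
python3 -c "
from h import *
where();snap('wrist','w5')
im,d,c=load('pics/w5.npz')
print([int(x) for x in d[130,200:210:5]*1000])
for n,p,z in(('tile',[(79,129),(401,127),(386,246),(97,243)],.03),):
  p=np.array(p,float);print([(w2s(q)*1000).round(1).tolist() for q in onz(c,p[:,0],p[:,1],z,'wrist')])
"
```

```text
t 7.02 stage [-40.3 -25.4] z 20.2 ang-TH 0.0008 Fstage [-8.59 -3.79  6.15] gap 0.999 tilt [-0.006 -0.    -1.   ] q6 1.38
[120, 120]
[[30.3, 59.0], [29.7, -87.7], [-29.0, -88.5], [-28.9, 59.7]]
```

View pics/w5.png

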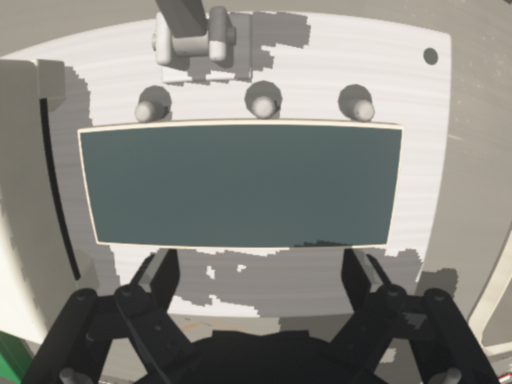

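Call:
move_arm(deltas=[[-0.04,0,0,0,100],[-0.09,0,0,0,80],[-0.1,0,-0.08,0,60],[-0.1,0.05,-0.15,-0.2,35],[-0.08,0.1,-0.15,-0.4,35],[-0.05,0.15,-0.15,-0.6,35],[0,0.19,-0.15,-0.8,35],[0.05,0.2,-0.15,-1,35]])

```text
t: 7.73
tcp_pos: [0.5802, 0.0004, 0.0814]
tool_rot: [0.95, 0.312, 0.003, 0.002]
force: [0.7, -0.4, 0.1]
finger_gap: 0.353
```

Call:
move_arm(deltas=[[0,0,0,-0.25,35],[0,0,0,-0.5,35],[0,0,0,-0.75,35],[0,0,0,-1,35],[0,0,0,-1,35],[0,0,0,-1,35],[0,0,0,-1,35],[0,0,0,-1,35]])

```text
t: 8.4
tcp_pos: [0.5772, 0.0031, 0.0804]
tool_rot: [0.844, 0.536, 0.001, 0.0]
force: [-0.4, 1.1, 0.2]
finger_gap: 0.347
```

Call:
move_arm(deltas=[[0,0,0,-0.25,35],[0,0,0,-0.5,35],[0,0,0,-0.75,35],[0,0,0,-1,35],[0,0,0,-1,35],[0,0,0,-1,35],[0,0,0,-1,35],[0,0,0,-1,35]])

```text
t: 9.07
tcp_pos: [0.5767, 0.0031, 0.0803]
tool_rot: [0.686, 0.728, 0.0, 0.0]
force: [-1.1, 0.2, 0.2]
finger_gap: 0.35
```

```bash
python3 -c "
from h import *
go(0,-112,80,np.pi/2)
snap('wrist','w6')"
```

```text
t 9.07 stage [ -17.4 -105.5] z 80.3 ang-TH 1.4982 Fstage [-1.08  0.35  0.16] gap 0.35 tilt [ 0.  0. -1.] q6 -0.25
units [-0.013   0.0445  0.0008] twist -0.1452
```

View pics/w6.png

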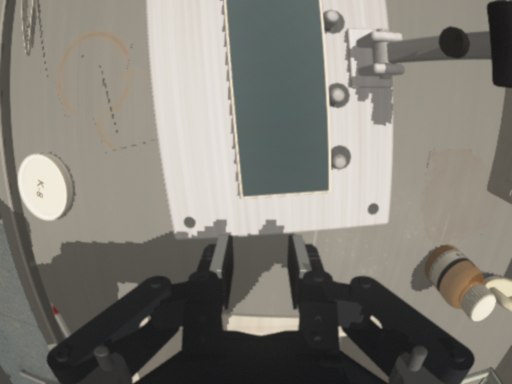

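```bash
python3 - <<'E'
from h import *
im,d,c=load("pics/w6.npz")
from station import manip
s=manip.sense();R=Ro.from_quat(s["tool_rot"]).as_matrix()
for (u0,u1) in((205,236),(285,320)):
    v,u=np.mgrid[225:310,u0:u1]
    o,r=ray(c,u,v,"wrist");D=d[v,u]
    zc=r@c["pose"][:3,2];P=o+r*(D/zc)[...,None]
    T=(P-s["tcp_pos"])@R*1000
    m=(D>0)&(T[...,2]<35)
    q=T[m];uu=u[m];vv=v[m]
    for k in np.argsort(-q[:,2])[:40:6]: print(uu[k],vv[k],q[k].round(1))
p=np.array([(241,197),(329,191)],float);print([(w2s(q)*1000).round(1).tolist() for q in onz(c,p[:,0],p[:,1],.03,'wrist')])
E
```

```text
233 258 [ -6.  -14.9  10.4]
232 236 [  8.7 -14.7   8.5]
232 239 [  7.2 -14.7   8.1]
232 243 [  5.3 -14.7   7.1]
230 235 [ 10.5 -15.5   6.1]
232 248 [  3.2 -14.6   5.4]
232 255 [ -1.1 -14.8   5.2]
287 259 [-6.5 15.2 10.1]
288 239 [ 7.  15.1  8.4]
287 265 [-9.1 15.1  7.8]
288 242 [ 5.9 15.   7.1]
288 248 [ 2.8 15.   6. ]
296 235 [10.7 18.9  5.7]
292 235 [11.  16.7  5.3]
[[-28.4, -88.6], [29.5, -88.7]]
```

Call:
move_arm(deltas=[[-0.007,0.02,0,-0.145,30],[-0.013,0.0445,0,-0.145,30],[-0.013,0.0445,0.03,-0.145,30],[-0.013,0.0445,0.06,-0.145,30],[-0.013,0.0445,0.09,-0.145,30],[-0.013,0.0445,0.11,-0.145,30],[-0.013,0.0445,0.12,-0.145,30],[-0.013,0.0445,0.12,-0.145,30]])

```text
t: 9.78
tcp_pos: [0.5931, -0.0007, 0.0304]
tool_rot: [0.658, 0.753, -0.001, -0.002]
force: [-0.5, -0.0, 0.6]
finger_gap: 0.3
```

```bash
python3 -c "
from h import *
go(0,-78,32,np.pi/2)
snap('wrist','w7')"
```

```text
t 9.78 stage [  -1.6 -111.4] z 30.4 ang-TH 1.5726 Fstage [-0.47  0.05  0.59] gap 0.3 tilt [-0.004  0.001 -1.   ] q6 -0.32
units [ 0.0835  0.0041 -0.0039] twist 0.0036
```

View pics/w7.png

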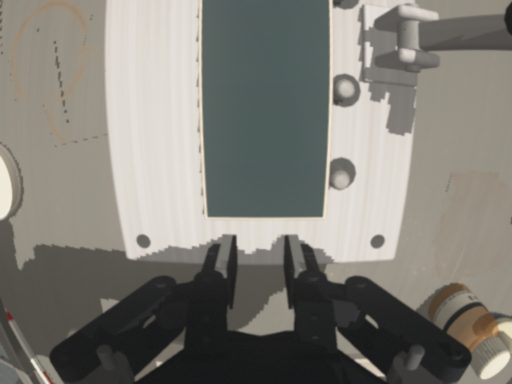

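Call:
move_arm(deltas=[[0.01,0.002,-0.002,0,30],[0.02,0.003,-0.003,0,30],[0.03,0.003,-0.003,0,30],[0.04,0.003,-0.003,0,30],[0.05,0.003,-0.003,0,30],[0.06,0.003,-0.003,0,30],[0.068,0.003,-0.003,0,30],[0.073,0.003,-0.003,0,30]])

```text
t: 10.5
tcp_pos: [0.5922, 0.0285, 0.0338]
tool_rot: [0.658, 0.753, 0.0, 0.0]
force: [-0.1, -2.9, 0.4]
finger_gap: 0.303
```

```bash
python3 -c "
from h import *
where()
snap('wrist','w8')"
```

```text
t 10.5 stage [  1.4 -82.4] z 33.8 ang-TH 1.5731 Fstage [-0.48 -2.82  0.41] gap 0.303 tilt [ 0.001 -0.    -1.   ] q6 -0.27
```

View pics/w8.png

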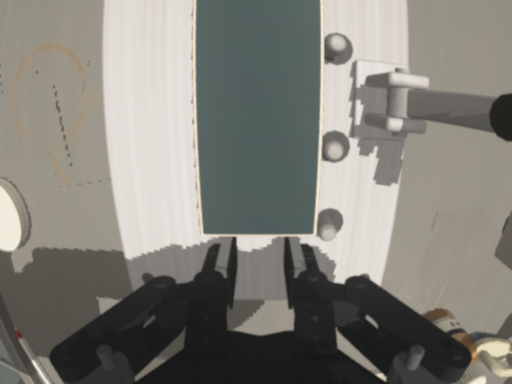

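```bash
cat >> h.py <<'E'
def edge(name,us=(300,345),vs=(60,225)):
    """far edge of tile (dark glaze -> bright) in wrist view, per row"""
    im,d,c=load(name);g=im.astype(int).sum(2)
    out=[]
    for v in np.linspace(*vs,12).astype(int):
        row=g[v];u=256
        while row[u]<270 and u<400:u+=1
        u=u-1+(270-row[u-1])/max(1,row[u]-row[u-1])
        out.append((u,v))
    out=np.array(out);P=np.array([w2s(p) for p in onz(c,out[:,0],out[:,1],.03,"wrist")])*1000
    k=np.polyfit(P[:,1],P[:,0],1);print("far glaze edge x:",P[:,0].round(1).tolist(),"slope",k[0].round(4))
E
python3 -c "
from h import *
edge('pics/w8.npz');edge('pics/w7.npz',vs=(40,205))"
```

```text
far glaze edge x: [-2.8, -2.3, -1.9, -1.0, 0.7, 5.5, -0.3, 15.2, 14.3, 14.5, 18.8, 21.7] slope -0.3362
far glaze edge x: [16.1, 18.1, 15.9, 19.8, 20.8, 17.3, 19.5, 21.1, 21.2, 21.3, 17.3, 14.8] slope -0.0119
```

Call:
move_arm(deltas=[[0.002,0,0,0,30],[0.004,0,0,0,30],[0.006,0,0,0,30],[0.008,0,0,0,30],[0.01,0,0,0,30],[0.01,0,0,0,30],[0.01,0,0,0,30],[0.01,0,0,0,30]])

```text
t: 11.22
tcp_pos: [0.5914, 0.0321, 0.0335]
tool_rot: [0.658, 0.753, 0.0, -0.0]
force: [0.4, -2.3, 0.7]
finger_gap: 0.301
```

```bash
python3 -c "
from h import *
where()"
```

```text
t 11.22 stage [  1.1 -78.7] z 33.5 ang-TH 1.5727 Fstage [ 0.09 -2.37  0.7 ] gap 0.301 tilt [-0.  0. -1.] q6 -0.27
```

Call:
move_arm(deltas=[[0.002,0,0,0,30],[0.004,0,0,0,30],[0.006,0,0,0,30],[0.008,0,0,0,30],[0.01,0,0,0,30],[0.01,0,0,0,30],[0.01,0,0,0,30],[0.01,0,0,0,30]])

```text
t: 11.88
tcp_pos: [0.5907, 0.0363, 0.0334]
tool_rot: [0.658, 0.753, 0.0, -0.0]
force: [-0.1, -0.4, -0.1]
finger_gap: 0.301
```

```bash
python3 -c "
from h import *
where();im,d,c=snap('wrist','w9')
g=im.astype(int).sum(2)
print(g[120,290:345:2])"
```

```text
t 11.88 stage [  0.9 -74.4] z 33.4 ang-TH 1.5727 Fstage [-0.16 -0.42 -0.09] gap 0.301 tilt [-0.  0. -1.] q6 -0.26
[274 276 279 276 281 281 279 283 284 284 283 285 286 290 305 598 678 651
 654 654 660 661 652 648 655 662 665 662]
```

Call:
move_arm(deltas=[[0.002,0,0,0,30],[0.004,0,0,0,30],[0.006,0,0,0,30],[0.008,0,0,0,30],[0.01,0,0,0,30],[0.01,0,0,0,30],[0.01,0,0,0,30],[0.01,0,0,0,30]])

```text
t: 12.6
tcp_pos: [0.5901, 0.0403, 0.0334]
tool_rot: [0.658, 0.753, -0.0, -0.0]
force: [-0.8, -0.5, -0.3]
finger_gap: 0.297
```

```bash
sed -i 's/270/450/g' h.py; python3 -c "
from h import *
edge('pics/w9.npz');edge('pics/w8.npz');edge('pics/w7.npz',vs=(40,205));where()"
```

```text
far glaze edge x: [28.0, 28.1, 28.1, 28.1, 28.1, 28.1, 28.1, 28.2, 28.2, 28.2, 28.2, 28.2] slope -0.0024
far glaze edge x: [28.4, 28.3, 28.4, 28.4, 28.4, 28.4, 28.4, 28.4, 28.5, 28.5, 28.5, 28.5] slope -0.0027
far glaze edge x: [28.9, 29.0, 29.0, 29.0, 29.0, 29.0, 29.0, 29.1, 29.1, 29.1, 29.1, 29.1] slope -0.0017
t 12.6 stage [  0.9 -70.5] z 33.4 ang-TH 1.5727 Fstage [-0.88 -0.39 -0.27] gap 0.297 tilt [-0.  0. -1.] q6 -0.25
```

```bash
python3 -c "
from h import *
im,d,c=snap('wrist','w10');edge('pics/w10.npz')
cv2.imwrite('pics/w10c.png',cv2.resize(im[20:260,180:360,::-1],None,fx=3,fy=2.5,interpolation=cv2.INTER_CUBIC))"
```

```text
far glaze edge x: [28.0, 28.0, 28.1, 28.1, 28.1, 28.1, 28.1, 28.1, 28.2, 28.2, 28.2, 28.2] slope -0.0024
```

View pics/w10c.png

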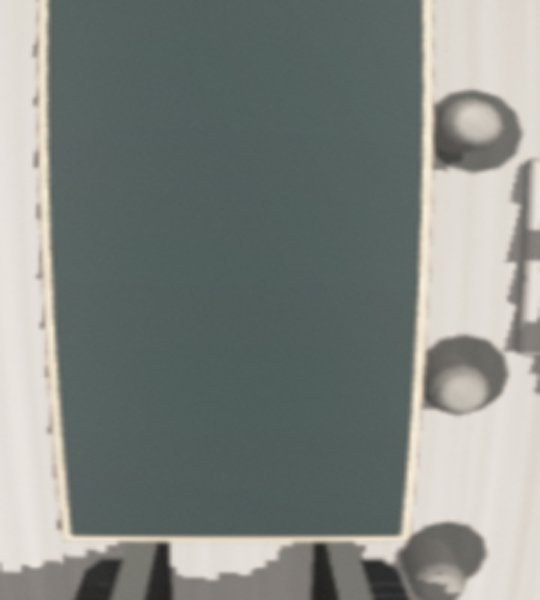

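Call:
move_arm(deltas=[[0.002,0.001,0,0,30],[0.004,0.002,0,0,30],[0.006,0.002,0,0,30],[0.008,0.002,0,0,30],[0.01,0.002,0,0,30],[0.01,0.002,0,0,30],[0.01,0.002,0,0,30],[0.01,0.002,0,0,30]])

```text
t: 13.32
tcp_pos: [0.5905, 0.0442, 0.0335]
tool_rot: [0.658, 0.753, -0.0, -0.0]
force: [-0.1, -0.9, -0.1]
finger_gap: 0.301
```

```bash
python3 -c "
from h import *
where();snap('wrist','w11');edge('pics/w11.npz')"
```

```text
t 13.32 stage [  1.7 -66.6] z 33.5 ang-TH 1.5726 Fstage [-0.23 -0.88 -0.11] gap 0.301 tilt [-0.  0. -1.] q6 -0.25
far glaze edge x: [28.6, 28.6, 28.6, 28.7, 28.7, 28.7, 28.7, 28.8, 28.9, 28.9, 28.9, 28.9] slope -0.0047
```

Call:
move_arm(deltas=[[0.002,0.001,0,0,30],[0.004,0.002,0,0,30],[0.006,0.002,0,0,30],[0.008,0.002,0,0,30],[0.01,0.002,0,0,30],[0.01,0.002,0,0,30],[0.01,0.002,0,0,30],[0.01,0.002,0,0,30]])

```text
t: 14.03
tcp_pos: [0.5909, 0.0482, 0.0335]
tool_rot: [0.658, 0.753, 0.0, -0.0]
force: [-2.4, -2.8, 0.9]
finger_gap: 0.302
```

```bash
python3 -c "
from h import *
where();snap('wrist','w12');edge('pics/w12.npz')"
```

```text
t 14.03 stage [  2.7 -62.7] z 33.5 ang-TH 1.5728 Fstage [-2.77 -2.48  0.92] gap 0.302 tilt [ 0.  0. -1.] q6 -0.24
far glaze edge x: [28.6, 28.6, 28.6, 28.7, 28.7, 28.7, 28.8, 28.9, 28.9, 29.0, 29.0, 29.0] slope -0.0057
```

Call:
move_arm(deltas=[[0.002,0,0,0,30],[0.004,0,0,0,30],[0.006,0,0,0,30],[0.008,0,0,0,30],[0.01,0,0,0,30],[0.01,0,0,0,30],[0.01,0,0,0,30],[0.01,0,0,0,30]])

```text
t: 14.75
tcp_pos: [0.5905, 0.0513, 0.0335]
tool_rot: [0.658, 0.753, -0.0, 0.0]
force: [-2.8, -6.0, 0.2]
finger_gap: 0.302
```

```bash
python3 -c "
from h import *
where();snap('wrist','w13');edge('pics/w13.npz')"
```

```text
t 14.75 stage [  2.7 -59.6] z 33.5 ang-TH 1.5733 Fstage [-3.56 -5.6   0.16] gap 0.302 tilt [ 0.    -0.001 -1.   ] q6 -0.23
far glaze edge x: [28.6, 28.6, 28.6, 28.7, 28.7, 28.8, 28.8, 28.9, 28.9, 29.0, 29.0, 29.0] slope -0.006
```

Call:
move_arm(deltas=[[0.001,-0.001,0,0,30],[0.002,-0.001,0,0,30],[0.003,-0.001,0,0,30],[0.004,-0.001,0,0,30],[0.004,-0.001,0,0,30],[0.004,-0.001,0,0,30],[0.004,-0.001,0,0,30],[0.004,-0.001,0,0,30]])

```text
t: 15.47
tcp_pos: [0.5905, 0.0516, 0.0336]
tool_rot: [0.658, 0.753, -0.001, 0.001]
force: [-1.3, -11.1, -0.7]
finger_gap: 0.301
```

```bash
python3 -c "
from h import *
where()"
```

```text
t 15.47 stage [  2.7 -59.2] z 33.6 ang-TH 1.5739 Fstage [ -2.8  -10.87  -0.73] gap 0.301 tilt [ 0.001 -0.003 -1.   ] q6 -0.23
```

Call:
move_arm(deltas=[[-0.005,-0.004,0,0,30],[-0.01,-0.005,0,0,30],[-0.02,-0.005,0,0,30],[-0.03,-0.005,0,0,30],[-0.04,-0.005,0,0,30],[-0.05,-0.005,0,0,30],[-0.05,-0.005,0,0,30],[-0.05,-0.005,0,0,30]])

```text
t: 16.13
tcp_pos: [0.5906, 0.0334, 0.0335]
tool_rot: [0.658, 0.753, 0.0, 0.0]
force: [0.1, 0.1, 0.5]
finger_gap: 0.302
```

```bash
python3 -c "
from h import *
where();im,d,c=snap('wrist','w14');edge('pics/w14.npz',vs=(60,180))
cv2.imwrite('pics/w14c.png',cv2.resize(im[0:220,180:360,::-1],None,fx=3,fy=2.5,interpolation=cv2.INTER_CUBIC))
cv2.imwrite('pics/t14.png',0*im) if 0 else None"
```

```text
t 16.13 stage [  0.4 -77.4] z 33.5 ang-TH 1.5722 Fstage [0.14 0.11 0.48] gap 0.302 tilt [ 0.  0. -1.] q6 -0.27
far glaze edge x: [28.5, 28.5, 28.5, 28.5, 28.5, 28.5, 28.5, 28.6, 28.5, 28.5, 28.5, 28.6] slope -0.0004
```

View pics/w14c.png

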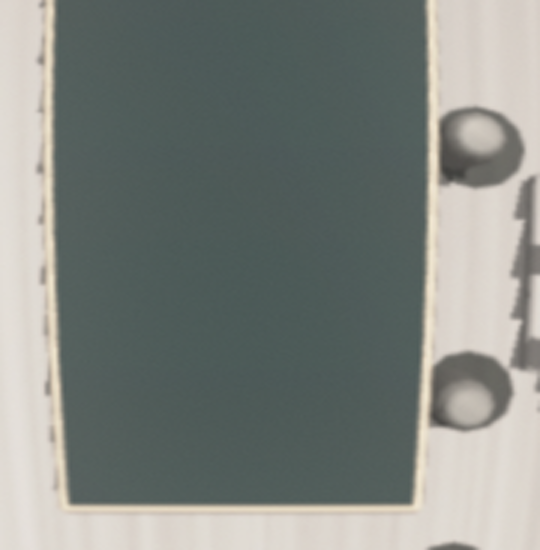

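View pics/w14.png

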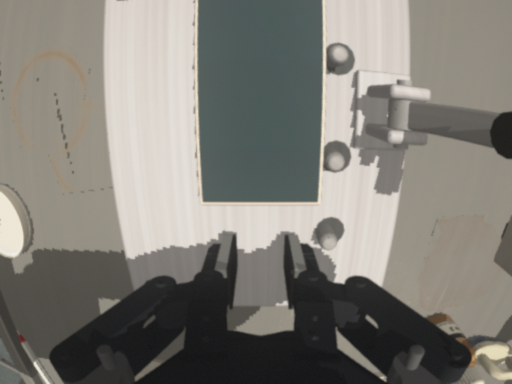

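Call:
move_arm(deltas=[[0,0,-0.06,0,30],[0,-0.03,-0.12,0,30],[0.05,-0.09,-0.12,0,30],[0.1,-0.14,-0.12,0,30],[0.15,-0.185,-0.1,0,30],[0.185,-0.185,-0.05,0,30],[0.185,-0.185,0,0,30],[0.185,-0.185,0,0,30]])

```text
t: 16.85
tcp_pos: [0.5048, 0.098, 0.0313]
tool_rot: [0.658, 0.753, -0.002, -0.002]
force: [-0.1, -0.2, 0.2]
finger_gap: 0.301
```

Call:
move_arm(deltas=[[0,0.01,0,0,30],[0,0.02,0,0,30],[0,0.023,0,0,30],[0,0.026,0,0,30],[0,0.028,0,0,30],[0,0.03,0,0,30],[0,0.031,0,0,30],[0,0.031,0,0,30]])

```text
t: 17.52
tcp_pos: [0.5196, 0.0986, 0.0337]
tool_rot: [0.658, 0.753, 0.0, 0.0]
force: [-0.2, -0.2, 0.1]
finger_gap: 0.297
```

```bash
python3 -c "
from h import *
where();im,d,c=snap('wrist','w15')"
```

```text
t 17.52 stage [-61.3  -3.4] z 33.7 ang-TH 1.5726 Fstage [-0.26 -0.2   0.06] gap 0.297 tilt [ 0.  0. -1.] q6 -0.16
```

View pics/w15.png

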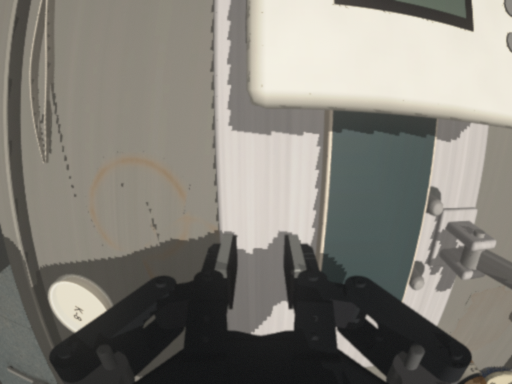

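Call:
move_arm(deltas=[[0,0.002,0,0,30],[0,0.004,0,0,30],[0,0.006,0,0,30],[0,0.008,0,0,30],[0,0.01,0,0,30],[0,0.011,0,0,30],[0,0.011,0,0,30],[0,0.011,0,0,30]])

```text
t: 18.23
tcp_pos: [0.5239, 0.0993, 0.0335]
tool_rot: [0.658, 0.753, -0.0, -0.0]
force: [0.5, 0.1, -0.4]
finger_gap: 0.3
```

Call:
move_arm(deltas=[[0,0.001,0,0,30],[0,0.002,0,0,30],[0,0.003,0,0,30],[0,0.004,0,0,30],[0,0.004,0,0,30],[0,0.004,0,0,30],[0,0.004,0,0,30],[0,0.004,0,0,30]])

```text
t: 18.9
tcp_pos: [0.5254, 0.0995, 0.0335]
tool_rot: [0.658, 0.753, -0.0, -0.0]
force: [0.6, -0.1, -0.2]
finger_gap: 0.303
```

```bash
python3 -c "
from h import *
where()"
```

```text
t 18.9 stage [-55.5  -3.3] z 33.5 ang-TH 1.5728 Fstage [ 0.54 -0.18 -0.2 ] gap 0.303 tilt [-0.  0. -1.] q6 -0.16
```

Call:
move_arm(deltas=[[0,0.001,0,0,30],[0,0.002,0,0,30],[0,0.003,0,0,30],[0,0.004,0,0,30],[0,0.005,0,0,30],[0,0.005,0,0,30],[0,0.005,0,0,30],[0,0.005,0,0,30]])

```text
t: 19.57
tcp_pos: [0.5268, 0.0997, 0.0334]
tool_rot: [0.658, 0.753, -0.0, -0.0]
force: [-2.1, -0.6, 2.1]
finger_gap: 0.304
```

```bash
python3 -c "
from h import *
where()"
```

```text
t 19.57 stage [-54.1  -3.3] z 33.4 ang-TH 1.5729 Fstage [-2.19 -0.36  2.07] gap 0.304 tilt [-0.001 -0.    -1.   ] q6 -0.16
```

Contact; press on a little to make sure it is seated.

Call:
move_arm(deltas=[[0,0.001,0,0,30],[0,0.002,0,0,30],[0,0.003,0,0,30],[0,0.004,0,0,30],[0,0.004,0,0,30],[0,0.004,0,0,30],[0,0.004,0,0,30],[0,0.004,0,0,30]])

```text
t: 20.23
tcp_pos: [0.5271, 0.0997, 0.0334]
tool_rot: [0.658, 0.753, -0.001, -0.001]
force: [-5.5, -2.3, 3.6]
finger_gap: 0.302
```

```bash
python3 -c "
from h import *
where()"
```

```text
t 20.23 stage [-53.8  -3.2] z 33.4 ang-TH 1.573 Fstage [-5.76 -1.58  3.65] gap 0.302 tilt [-0.004 -0.    -1.   ] q6 -0.15
```

Call:
move_arm(deltas=[[0,-0.02,0,0,30],[0,-0.035,-0.02,0,30],[0,-0.035,-0.1,0,30],[-0.06,0.02,-0.12,0,30],[-0.13,0.08,-0.12,0,30],[-0.19,0.132,-0.1,0,30],[-0.19,0.132,-0.05,0,30],[-0.19,0.132,0,0,30]])

```text
t: 20.9
tcp_pos: [0.5959, 0.0298, 0.0351]
tool_rot: [0.659, 0.752, 0.003, 0.004]
force: [-0.8, -1.0, -0.7]
finger_gap: 0.305
```

```bash
python3 -c "
from h import *
go(1,-60,33.5,np.pi/2);snap('wrist','w16');edge('pics/w16.npz',vs=(60,180))"
```

```text
t 20.9 stage [  5.2 -81.6] z 35.1 ang-TH 1.5703 Fstage [-0.96 -0.85 -0.72] gap 0.305 tilt [ 0.009 -0.001 -1.   ] q6 -0.27
units [ 0.0539 -0.0105  0.0037] twist -0.0009
far glaze edge x: [27.8, 27.8, 27.8, 27.8, 27.8, 27.9, 27.9, 28.0, 27.9, 28.0, 28.0, 28.0] slope -0.0039
```

View pics/w16.png

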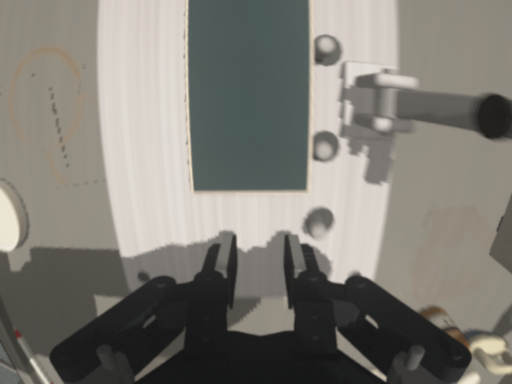

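Call:
move_arm(deltas=[[0,-0.01,0,0,30],[0.01,-0.01,0,0,30],[0.02,-0.01,0,0,30],[0.03,-0.01,0,0,30],[0.036,-0.01,0,0,30],[0.04,-0.01,0,0,30],[0.044,-0.01,0,0,30],[0.046,-0.01,0,0,30]])

```text
t: 21.62
tcp_pos: [0.5852, 0.0498, 0.0338]
tool_rot: [0.658, 0.753, 0.0, 0.0]
force: [0.1, -0.1, -0.7]
finger_gap: 0.301
```

```bash
python3 -c "
from h import *
where();snap('wrist','w17');edge('pics/w17.npz',vs=(60,220))"
```

```text
t 21.62 stage [ -2.7 -60.4] z 33.8 ang-TH 1.5733 Fstage [ 0.08 -0.06 -0.69] gap 0.301 tilt [ 0.001 -0.    -1.   ] q6 -0.24
far glaze edge x: [28.6, 28.6, 28.7, 28.7, 28.8, 28.7, 28.8, 28.8, 28.8, 28.8, 28.8, 28.9] slope -0.0037
```

Call:
move_arm(deltas=[[0.001,0.003,0,0,30],[0.001,0.006,0,0,30],[0.002,0.006,0,0,30],[0.003,0.006,0,0,30],[0.004,0.006,0,0,30],[0.005,0.006,0,0,30],[0.005,0.006,0,0,30],[0.005,0.006,0,0,30]])

```text
t: 22.33
tcp_pos: [0.5876, 0.0508, 0.0335]
tool_rot: [0.658, 0.753, -0.0, 0.001]
force: [-0.1, -5.8, -1.7]
finger_gap: 0.302
```

```bash
python3 -c "
from h import *
where()"
```

```text
t 22.33 stage [ -0.2 -59.6] z 33.5 ang-TH 1.573 Fstage [-0.83 -5.73 -1.66] gap 0.302 tilt [ 0.001 -0.001 -1.   ] q6 -0.24
```

Call:
move_arm(deltas=[[0.001,0,0,0,30],[0.002,0,0,0,30],[0.003,0,0,0,30],[0.004,0,0,0,30],[0.004,0,0,0,30],[0.004,0,0,0,30],[0.004,0,0,0,30],[0.004,0,0,0,30]])

```text
t: 23.0
tcp_pos: [0.5876, 0.0512, 0.0335]
tool_rot: [0.658, 0.753, -0.001, 0.001]
force: [1.1, -9.3, -0.3]
finger_gap: 0.301
```

```bash
python3 -c "
from h import *
where()"
```

```text
t 23.0 stage [ -0.2 -59.3] z 33.5 ang-TH 1.5736 Fstage [-0.14 -9.41 -0.33] gap 0.301 tilt [ 0.001 -0.003 -1.   ] q6 -0.23
```

Call:
move_arm(deltas=[[-0.008,0,0,0,30],[-0.02,0,0,0,30],[-0.04,0,-0.02,0,30],[-0.06,0,-0.1,0,30],[-0.06,0,-0.2,0,60],[-0.06,0,-0.3,0,60],[-0.06,0,-0.37,0,60],[-0.06,0,-0.37,0,60]])

```text
t: 23.67
tcp_pos: [0.5943, 0.0291, 0.1889]
tool_rot: [0.658, 0.753, 0.004, 0.006]
force: [-0.4, -0.4, 0.3]
finger_gap: 0.601
```

```bash
python3 -c "
from h import *
go(88,-3,180,np.pi/2);snap('wrist','w18')"
```

```text
t 23.67 stage [  3.5 -82.1] z 188.9 ang-TH 1.5726 Fstage [-0.46 -0.3   0.3 ] gap 0.601 tilt [ 0.014 -0.001 -1.   ] q6 -0.27
units [0.1974 0.2113 0.0245] twist 0.0037
```

View pics/w18.png

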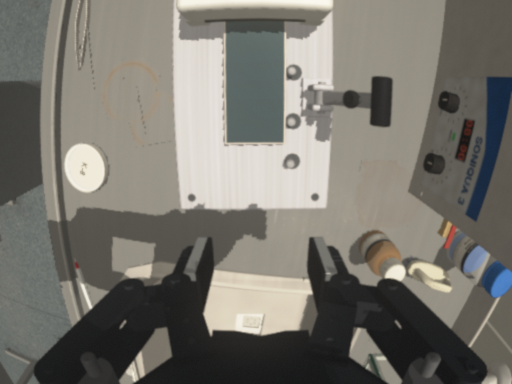

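```bash
python3 -c "
from h import *
im,d,c=load('pics/w18.npz')
print(d[101,381])
p=np.array([[381,101.],[371,90],[391,112]]);
for z in(.118,.126):print([(w2s(q)*1000).round(1).tolist() for q in onz(c,p[:,0],p[:,1],z,'wrist')])
o,r=ray(c,381,101,'wrist');P=o+r*d[101,381]/(r@c['pose'][:3,2]);print(w2s(P),P[2])
"
```

```text
0.18792939
[[90.7, -1.4], [82.5, 5.9], [99.3, -8.8]]
[[87.2, -1.4], [79.3, 5.6], [95.5, -8.5]]
[ 0.08808494 -0.00141111] 0.12399900620500073
```

Call:
move_arm(deltas=[[0.05,0.05,0,0,60],[0.1,0.1,0,0,60],[0.15,0.16,0,0,60],[0.197,0.213,0,0,60],[0.197,0.213,0,0,60],[0.197,0.213,0.02,0,60],[0.197,0.213,0.04,0,60],[0.197,0.213,0.04,0,60]])

```text
t: 24.38
tcp_pos: [0.6611, 0.1181, 0.1621]
tool_rot: [0.658, 0.753, -0.003, -0.003]
force: [-0.3, -0.1, -0.7]
finger_gap: 0.598
```

```bash
python3 -c "
from h import *
go(88,-3,112,np.pi/2);snap('wrist','w19');snap('side','s19')"
```

```text
t 24.38 stage [81.4 -2.6] z 162.1 ang-TH 1.5721 Fstage [-0.3  -0.08 -0.69] gap 0.598 tilt [-0.008 -0.    -1.   ] q6 -0.12
units [-0.0011  0.0174  0.1251] twist 0.0025
```

View pics/w19.png

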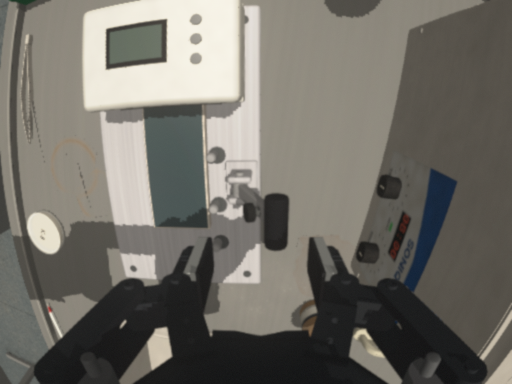

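View pics/s19.png

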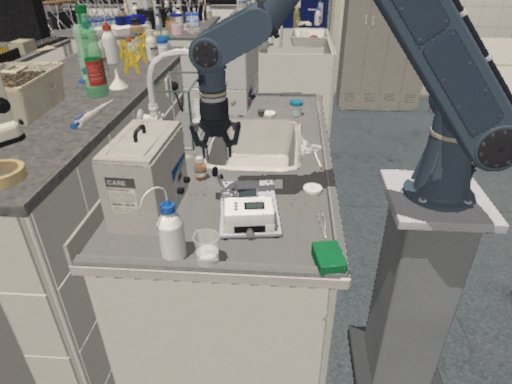

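Call:
move_arm(deltas=[[0,0.012,0.01,0,60],[0,0.017,0.03,0,60],[0,0.017,0.05,0,60],[0,0.017,0.07,0,60],[0,0.017,0.09,0,60],[0,0.017,0.11,0,60],[0,0.017,0.125,0,60],[0,0.017,0.125,0,60]])

```text
t: 25.15
tcp_pos: [0.6696, 0.1199, 0.1134]
tool_rot: [0.658, 0.753, -0.001, -0.001]
force: [-0.8, 0.7, -0.4]
finger_gap: 0.599
```

```bash
python3 -c "
from h import *
where();snap('wrist','w20')"
```

```text
t 25.15 stage [90.1 -2. ] z 113.4 ang-TH 1.5728 Fstage [-0.7   0.76 -0.44] gap 0.599 tilt [-0.004 -0.    -1.   ] q6 -0.12
```

View pics/w20.png

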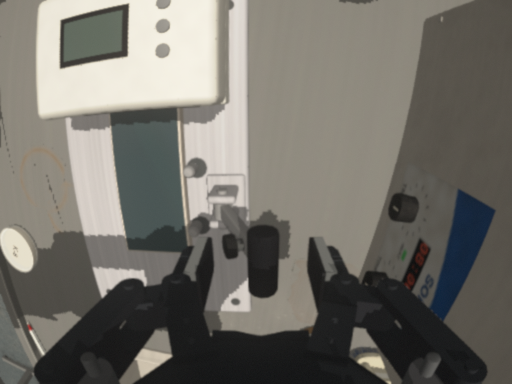

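Call:
move_arm(deltas=[[0,-0.012,0,0,60],[0,-0.025,0,0,60],[0,-0.038,0,0,60],[0,-0.05,0,0,60],[0,-0.06,0,0,60],[0,-0.07,0,0,60],[0,-0.08,0,0,60],[0,-0.09,0,0,60]])

```text
t: 25.87
tcp_pos: [0.635, 0.115, 0.1158]
tool_rot: [0.658, 0.753, 0.0, 0.0]
force: [0.3, 0.1, 0.6]
finger_gap: 0.601
```

```bash
python3 -c "
from h import *
where();snap('wrist','w21')"
```

```text
t 25.87 stage [55.1 -2.3] z 115.8 ang-TH 1.5727 Fstage [0.26 0.05 0.59] gap 0.601 tilt [ 0.001  0.    -1.   ] q6 -0.13
```

View pics/w21.png

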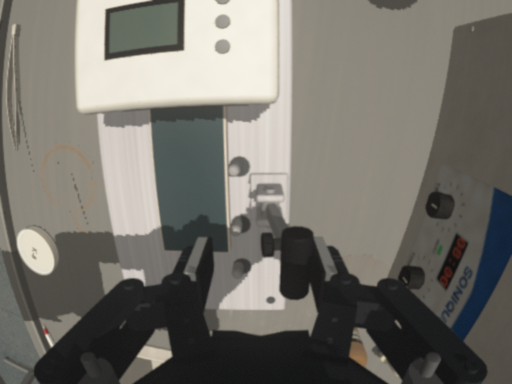

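Call:
move_arm(deltas=[[0,-0.01,0,0,60],[0,-0.02,0,0,60],[0,-0.03,0,0,60],[0,-0.04,0,0,60],[0,-0.05,0,0,60],[0,-0.06,0,0,60],[0,-0.06,0,0,60],[0,-0.06,0,0,60]])

```text
t: 26.58
tcp_pos: [0.6109, 0.1118, 0.1154]
tool_rot: [0.658, 0.753, -0.0, -0.0]
force: [0.8, -0.4, -0.0]
finger_gap: 0.598
```

```bash
python3 -c "
from h import *
where();snap('wrist','w22')"
```

```text
t 26.58 stage [30.8 -2.2] z 115.4 ang-TH 1.5728 Fstage [ 0.73 -0.49 -0.03] gap 0.598 tilt [-0.001  0.    -1.   ] q6 -0.13
```

View pics/w22.png

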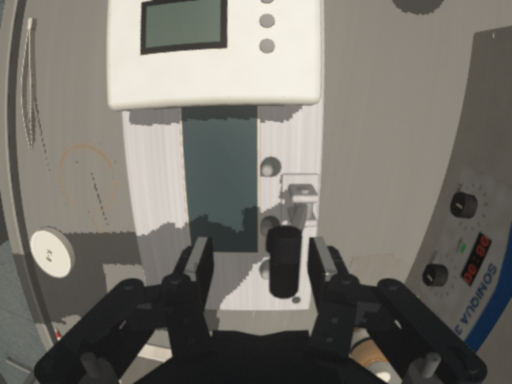

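Call:
move_arm(deltas=[[0,0,-0.08,0,60],[0,0,-0.16,0,60],[0,0,-0.22,0,60],[0,0,-0.22,0,60],[0,0,-0.22,0,60],[0,0,-0.22,0,60],[0,0,-0.22,0,60],[0,0,-0.22,0,60]])

```text
t: 27.3
tcp_pos: [0.6104, 0.1118, 0.2018]
tool_rot: [0.658, 0.753, -0.001, -0.001]
force: [0.1, 0.1, 1.0]
finger_gap: 0.597
```

```bash
python3 -c "
from h import *
where();snap('wrist','w23')"
```

```text
t 27.3 stage [30.3 -2.2] z 201.8 ang-TH 1.5728 Fstage [0.12 0.11 0.95] gap 0.597 tilt [-0.003 -0.    -1.   ] q6 -0.13
```

View pics/w23.png

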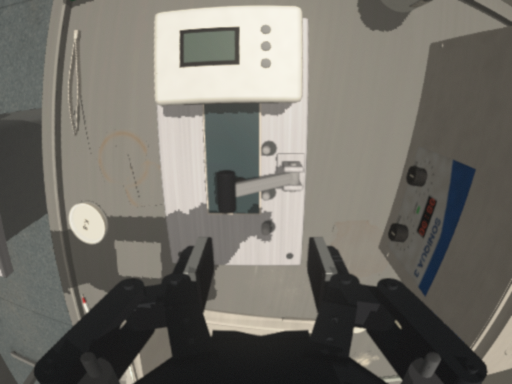

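Call:
move_arm(deltas=[[-0.04,-0.02,0,0,60],[-0.1,-0.04,0,0,60],[-0.16,-0.06,0,0,60],[-0.2,-0.08,0,0,60],[-0.22,-0.1,0,0,60],[-0.22,-0.1,0,0,60],[-0.22,-0.1,0,0,60],[-0.22,-0.1,0,0,60]])

```text
t: 28.02
tcp_pos: [0.5836, 0.0201, 0.2033]
tool_rot: [0.658, 0.753, 0.0, -0.0]
force: [0.4, 0.4, -0.1]
finger_gap: 0.604
```

```bash
python3 -c "
from h import *
where();im,d,c=snap('wrist','w24');
cv2.imwrite('pics/w24c.png',cv2.resize(im[0:200,130:370,::-1],None,fx=3,fy=3,interpolation=cv2.INTER_CUBIC))
p=np.array([[0,0.]]);snap('side','s24')
for n in 'ab':pass"
```

```text
t 28.02 stage [ -8.2 -89.6] z 203.3 ang-TH 1.5732 Fstage [ 0.48  0.32 -0.15] gap 0.604 tilt [ 0.     0.001 -1.   ] q6 -0.29
```

View pics/w24c.png

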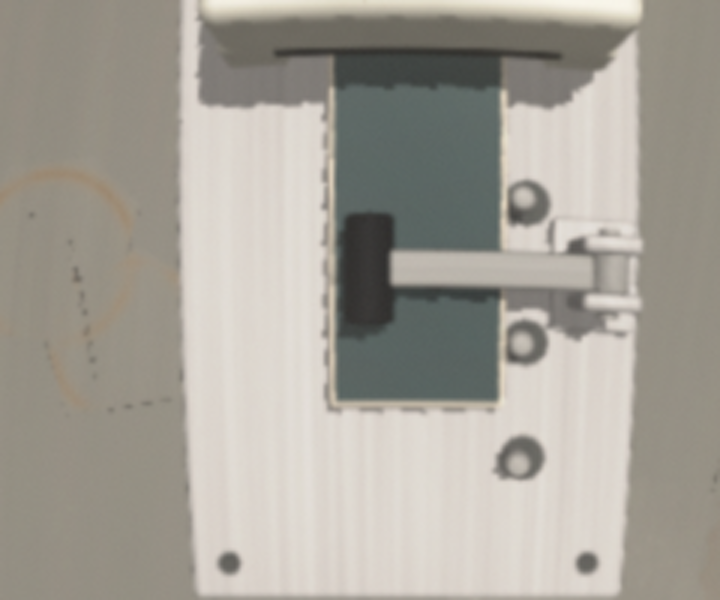

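```bash
python3 -c "
from h import *
im,d,c=load('pics/s24.npz')
cv2.imwrite('pics/s24c.png',cv2.resize(im[160:280,170:350,::-1],None,fx=4,fy=4,interpolation=cv2.INTER_CUBIC))"
```

```text
(no output)
```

View pics/s24c.png

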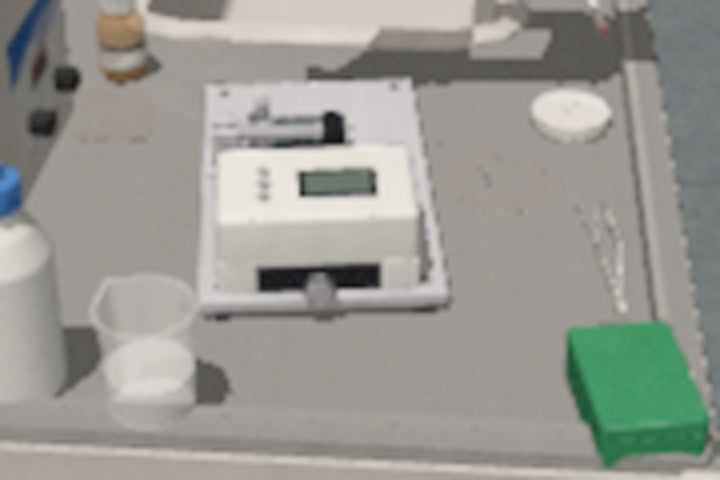

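```bash
python3 - <<'E'
from h import *
from station import manip
im,d,c=snap('wrist','w25');where()
def pt(u,v):
    o,r=ray(c,u,v,'wrist');P=o+r*d[v,u]/(r@c['pose'][:3,2]);return (w2s(P)*1000).round(1),round(P[2]*1000,1)
print("bar top",pt(253,90),"arm",pt(290,89),pt(320,90))
p=np.array([(241,134),(296,134),(298,60),(298,110)],float)
print([(w2s(q)*1000).round(1).tolist() for q in onz(c,p[:,0],p[:,1],.03,'wrist')])
g=im.astype(int).sum(2)
for v in(45,60,75,105,115,125):
    r=g[v]; u=next(u for u in range(270,330) if r[u]>450 and r[u+1]>450); print(v,u,(w2s(onz(c,np.array([u-.5]),np.array([float(v)]),.03,'wrist')[0])*1000).round(1))
E
```

```text
t 28.17 stage [ -8.1 -89.4] z 203.5 ang-TH 1.5741 Fstage [ 0.25  0.95 -0.99] gap 0.604 tilt [ 0.  0. -1.] q6 -0.29
bar top (array([-14.8,  -2.8]), np.float64(52.4)) arm (array([20.3, -1.3]), np.float64(48.1)) (array([49.6, -1.2]), np.float64(47.3))
[[-27.7, -47.7], [29.2, -47.3], [29.9, 29.6], [30.7, -22.3]]
45 297 [28.3 45.4]
60 297 [28.4 29.5]
75 297 [28.6 13.9]
105 296 [ 28.  -17.2]
115 296 [ 28.2 -27.5]
125 296 [ 28.4 -37.9]
```

```bash
python3 -c "
from station import manip
print(manip.sign_off())"
```

```text
the job is handed in; nothing more can be done
None
```

The tile is loaded against the pins and the stop, the hold-down arm rests on it, and I handed the job in after about 28 s of robot time.

**What I did**
- **Squaring:** I turned the tile with the open fingers and pressed its far edge against the pins. The tool stopped advancing and the force rose to about 8.6 N.
- **Sliding home:** I pushed the right-hand end along the pins into the slot. It came up solid about 30 mm behind the mouth, at about 11 N, well under the 25 N limit.
- **Re-checks:** A second press on the near edge (about 6 N) found the tile seated on the pins. A second push on the end (about 9 N) came up solid at the same place, within 0.1 mm.
- **Hold-down:** I pushed the bar past upright and it fell onto the tile by itself. Then I moved clear.

**Last checks**
- The bar's top was at 52 mm, so its centre was at 44 mm, level with the hinge: the arm is level on the tile.
- The tile's right-hand end was at y ≈ -47.5 mm; the push's end point implies about -48 mm, so it did not spring back.
- The far edge was parallel to the pins within the noise. The camera put the glaze edge at x ≈ 28.3 mm against a nominal 30 mm, an offset I put down to the light rim and about 2 mm of calibration error.
- During the slide the tile drifted up to about 1 mm off the pins. I steered it back before it reached the stop.
- The petri dish, tweezers, slide box, beaker and bottle look undisturbed in the last side picture. I did not measure their positions again.

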